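# Spray-fix smear slides at the pump station

## Robot

A 6-joint arm with a two-finger parallel gripper is mounted at the origin on a cart in front of the work surface, level with it; the furniture and walls round the work are solid. World frame = base frame: x ahead of the robot, y to its left, z up, the work surface at z = 0. Lengths are in m, angles in rad, forces in N, time in s.
With the tool pointing down it reaches from about 0.375 to 0.9 m from the base axis. Payload 3.1 kg.
Tool frame: the origin (TCP) lies on the centre line of the jaws, within the pads' length; the fingertips stand robot.tcp_to_tips ahead of it and the grasp point (between the pads) lies 3 mm ahead of it (robot.tcp_to_tips is the distance from the TCP to the fingertips, in m); z points along the fingers, y is the line along which they close (so a half turn about z gives the same grasp; the last joint's range is limited). The gripper opens to 87 mm and grips with 3 to 60 N. Pads are 19 mm wide; open, the fingers measure 117 mm over their backs; the gripper's body (75 mm by 190 mm) begins 51 mm behind the grasp point.
Start: joints at [-1.31, 0.527, 1.433, -0, 1.181, -0.178], TCP at [0.266, -0.565, 0.245] pointing down, gripper open.
Joint ranges: [-3.08, 3.08], [-0.75, 2.2], [0.22, 2.44], [-1.43, 4.57], [0, 2.65], [-2.85, 2.85]. Speed limits (rad/s): [2.79, 2.79, 3.14, 3.14, 3.14, 3.14].

## Interface

Orientations are given as a unit quaternion [x, y, z, w].
In Python, from rig import robot gives the robot as it stands. The module is installed in compiled form; this text tells all that it offers.
- The arm moves only by the shell command python3 -m jog 'ROWS' [FORCE]. ROWS is JSON, one flat list of numbers, 5 for each row, row after row: the finger opening in m, from 0 to 0.087, then the shift along the tool's x, y, z in m, then the turn about the tool's z in units of 10 degrees (1.0 is 10 degrees). In form: [claw, x, y, z, roll, claw, x, y, z, roll, ...]. A call has 1 to 20 rows; each row shifts and turns the commanded pose from where the row before left it, along the tool's axes as they then stand; what a row does not reach is not made up. A row lasts 1/8 s, in which the tool goes at most 62.5 mm and 10.7 degrees, less where a joint would pass 70% of its speed; a pose out of reach is approached as far as the arm can. A call with a gripper value outside its range is refused whole. The fingers move at their own pace and stop on an object; FORCE is the grip in N (left out, the last holds). Time passes only in rows, so rows that do not move let the fingers close. It gives the time, the measured TCP pose, the force, the opening and the grip force at its end, in the units of the state.
- robot.get_obs(): the state, without advancing time (a new reading comes with each control period).
- robot.camera(name): name is "scene" or "side" or "wrist"; returns the picture (480x640x3 uint8, blue, green, red); there is no depth.
- robot.camera_model(name): a dict with "fx", "fy", "cx", "cy" (pixels), "R" (3x3) and "t" (3): a world point X has camera coordinates R X + t; the wrist camera has in their place "tool_from_camera" (4x4, takes a point from camera to tool coordinates, whose origin is the TCP and whose axes are the flange's). Camera axes: x right, y down, z forward; pixel columns grow to the right and rows downward; lengths in m; the calibration is good to about 2 mm. A picture is of the moment at which its call begins: read the wrist's pose just before it. camera_model takes no time and is no camera call.
- robot.hand_in(): hands the job in; it is judged then, once.
Trained networks look in the newest picture that a camera, given by its name, has taken for a name from the list of things; names that differ only in an ending like _2 or _b are one class to them, and where a whole thing is asked for, a point or a joint stands for the part that bears it (a point fixed in the world has none). Each returns a list of dicts, best first, with "conf" (0 to 1); they miss things now and then, are a little off and sometimes report something else, mostly with a low value. They report only what shows in the picture. A call takes as long as a camera call. They do not tell look-alikes from the thing itself.
- robot.look_for(camera, label): "extent" ([centre column, centre row, width, height] in pixels, round what is visible of it).
- robot.outline_of(camera, label): "region" (480x640 bool, what is visible of it) and "extent" ([centre column, centre row, width, height] in pixels, round what is visible of it).
The state is a dict: "time": time; "q": joint angles; "joint_velocities": joint speeds; "joint_torque": joint torques, N m; "position": TCP position; "tool_rot": TCP orientation; "ft_force": force on the tool from outside, world axes, zero at the start; "moment": the same for the moment, N m; "grip_width": finger opening in m; "grip_force": force on a finger pad.
Only numpy, scipy, OpenCV 4.12 (cv2) and the standard library are available. Lean on these libraries where they do the work, as an engineer would, in place of code of your own. Each camera call takes 0.05 s, during which the arm holds its last target. There are 200 camera calls.

## Task

Spray-fix the smear slides: lay every slide carrier from the pale blue pad on the station's carriage while it stands at the loading end, glass up, one to a lane, each pushed snug against the lane's far end pin and its two side pins on the nozzle side, then wind the handwheel until the carriage meets its stop under the nozzle, with the carriers still snug, press the nozzle cap fully down and let it spring back. Then wind the carriage all the way back and lay the carriers flat, glass up and side by side, in the white drying tray; never press the cap while the carriage is away from its stop, and do not tip over the dropper bottles.

Things in the scene. Friction and masses are not known exactly. Their poses are not given: they have to be found in the camera images.
- carrier_1_mid (a point): slide carrier: black plastic block 84 (its x) x 30 (its y) x 12 mm (z), 45 g, with a glass slide let into its upper face (white label end, pink smear spot); this point is its centre, 6 mm above its underside; z is up when the glass is up. Two or three carriers are present; they may be picked across the 30 mm width and may lie either way round
- carrier_2_mid (a point): slide carrier: black plastic block 84 (its x) x 30 (its y) x 12 mm (z), 45 g, with a glass slide let into its upper face (blue label end, pink smear spot); this point is its centre, 6 mm above its underside; z is up when the glass is up. Two or three carriers are present; they may be picked across the 30 mm width and may lie either way round
- carrier_3_mid (a point): slide carrier: black plastic block 84 (its x) x 30 (its y) x 12 mm (z), 45 g, with a glass slide let into its upper face (green label end, pink smear spot); this point is its centre, 6 mm above its underside; z is up when the glass is up. Two or three carriers are present; they may be picked across the 30 mm width and may lie either way round
- lane_1 (a point): lane 1 (rightmost, -y end) of the spray station's sliding carriage: where the centre of a carrier lies once it is snug against the lane's pins, 6 mm above the carriage floor (the floor is 34 mm above the bench). Axes: x along the lane, away from the robot; y along the carriage's travel, towards the nozzle end; z up. Lanes are 62 mm apart along y
- lane_2 (a point): lane 2 (middle), axes as lane 1. Every lane has fixed steel pins 6 mm thick, 8 mm high: an end pin at x = +45, y = 0 mm (touches the carrier's far end) and two side pins at x = -28 and +28, y = +18 mm (touch its +y long side): a carrier is registered by pushing it to +x and to +y against these three
- lane_3 (a point): lane 3 (leftmost, +y end), axes and pins as lanes 1 and 2. Two keeper pins of the same size stand 8 mm clear of a snug carrier's -y side (x = -28 and +28, y = -26 mm); the -x end is open, and a finger up to 50 mm wide fits between the pins of a pair. At the loading end all lanes are clear of the spout; under the nozzle they are not
- carriage (a joint): travel of the carriage (108 x 186 mm grey plate on two guide shafts), m: 0 = loading end (to the right), 0.150 = against its stop under the nozzle (to the left, the station's +y). Driven by the handwheel, 15 mm per radian, held by friction (pushed directly it shifts at about 10 N); at the start it stands within 20 mm of the loading end
- handwheel (a joint): angle of the black handwheel (88 mm across, vertical shaft, in front of the carriage), rad: 0 at the loading end, grows anticlockwise seen from above to 10.0 (1.6 turns) with the carriage against the stop. Stays where it is left; needs about 5 N at the crank handle
- wheel_axis (a point): point on the shaft of the handwheel, at the height of the middle of the crank handle; the station's axes (x away from the robot, y towards the nozzle end, z up)
- crank_handle (a point): middle of the upright crank handle on the handwheel: freely revolving black grip 16.4 mm thick, 32 mm high, spanning 16 mm above and below this point (top 93 mm above the bench), 34 mm from the wheel's shaft; the wheel's rim lies just below it
- cap (a joint): travel of the sprung nozzle cap on the fixed pump bottle, m: 0 = up, 0.007 = fully down. About 2 N to start it, about 6 N fully down; springs back when let go
- cap_top (a point): centre of the flat top of the white nozzle cap (27 mm across, 196 mm above the bench when up), on the bottle behind the carriage; its spout reaches 88 mm to the station's -x, just below the top, and hangs over the carriage
- drying_tray: white open tray, fixed, 160 (x) x 200 (y) x 17 mm high, wall and floor 3 mm, with three small blue caps lying along one side, part of the tray; origin at the centre of its underside. A carrier lying in it has its centre 9 mm above this origin
- bench_pad: pale blue bench pad, fixed, 240 (x) x 140 (y) x 3 mm thick, on which the carriers lie at the start; origin at the centre of its underside
- dropper_amber_mid (a point): brown dropper bottle, 36 mm thick, 98 mm high, bystander; point half-way up
- dropper_blue_mid (a point): white dropper bottle with blue top, 36 mm thick, 98 mm high, bystander; point half-way up
Not all that is in view belongs to the job. What is shaped like the part that bears carrier_3_mid but purple is not meant.

How it is judged:
By the outcome, as a careful person would: the job done as asked, in the order asked, and still so for the second after the job is handed in, with the robot touching nothing.
Of carrier_1, carrier_2, carrier_3 only 2 to 3 are there at a start; the rules pass over those that are not, and their reading is None.
At some moment in a run one of carrier_1, carrier_2, carrier_3 may be knocked a few centimetres aside while the robot is not near it.
Once in a run the grip may slacken for a moment while it holds something.
It also fails if it takes over 210 s, if anything falls off the work surface, if the arm or the gripper's body presses on something with over 40 N, if the wrist force passes 120 N, or if a joint passes its speed limit or range.

## Working session

There is one attempt and no reset: what is moved stays moved. The work goes in short steps, Python scripts to look and compute and a shell command to move; the robot and the scene stay as the last step left them, time stands still between calls to the robot, and variables do not carry over. Pictures are saved under pics/ and viewed, at most 15 in all, crops included, and the job is handed in when it is done.

```bash
mkdir -p pics; ls; python3 - <<'E'
from rig import robot
import cv2,numpy as np
for n in("scene","side"):
    im=robot.camera(n); cv2.imwrite(f"pics/{n}0.png",im)
    m=robot.camera_model(n); print(n,m)
print(robot.camera_model("wrist")); print(robot.tcp_to_tips); print(robot.get_obs())
E
```

```text
pics
scene {'fx': 536.8630000050799, 'fy': 536.8630000050799, 'cx': 324.6235072560995, 'cy': 241.46690978470488, 'R': array([[ 0.69827157, -0.7154312 ,  0.02397956],
       [-0.33439502, -0.35562739, -0.87275949],
       [ 0.63292716,  0.6014045 , -0.48756112]]), 't': array([-0.3683702 ,  0.29617467,  1.09771313])}
side {'fx': 609.3851692464101, 'fy': 609.3851692464101, 'cx': 319.30433560205256, 'cy': 242.52841243934245, 'R': array([[ 0.89455242, -0.44667877, -0.01593862],
       [-0.29481131, -0.56285757, -0.77219016],
       [ 0.33594978,  0.69546347, -0.63519156]]), 't': array([-0.46626871,  0.2809287 ,  1.49361042])}
{'fx': 384.77148873985345, 'fy': 384.77148873985345, 'cx': 317.2301118980557, 'cy': 239.782563635741, 'tool_from_camera': array([[-1.08762033e-04, -9.52371982e-01, -3.04938676e-01,
         8.33885950e-02],
       [ 9.99999977e-01, -1.59444552e-04,  1.41302160e-04,
        -7.58742006e-04],
       [-1.83193029e-04, -3.04938654e-01,  9.52371978e-01,
        -1.40540436e-01],
       [ 0.00000000e+00,  0.00000000e+00,  0.00000000e+00,
         1.00000000e+00]])}
0.022
{'time': 0.1, 'q': array([-1.30948515e+00,  5.28344669e-01,  1.43378920e+00, -1.94905492e-05,
        1.18143552e+00, -1.78512632e-01]), 'joint_velocities': array([ 0.00070542, -0.00169789, -0.00235138,  0.00150932, -0.00145688,
       -0.00018598]), 'joint_torque': array([-1.40989137e-04, -4.40985096e+01, -1.77151108e+01,  6.33868994e-02,
        5.34083415e-02, -4.86279987e-05]), 'position': array([ 0.26596063, -0.5648863 ,  0.24368222]), 'tool_rot': array([ 9.75915386e-01,  2.18147160e-01, -4.99105451e-05, -9.87149156e-04]), 'ft_force': array([-0.55167056,  0.24827527,  0.08486025]), 'moment': array([-0.02496735, -0.01926836, -0.01230015]), 'grip_force': 0.0, 'grip_width': 0.08682232695898498}
```

View pics/scene0.png

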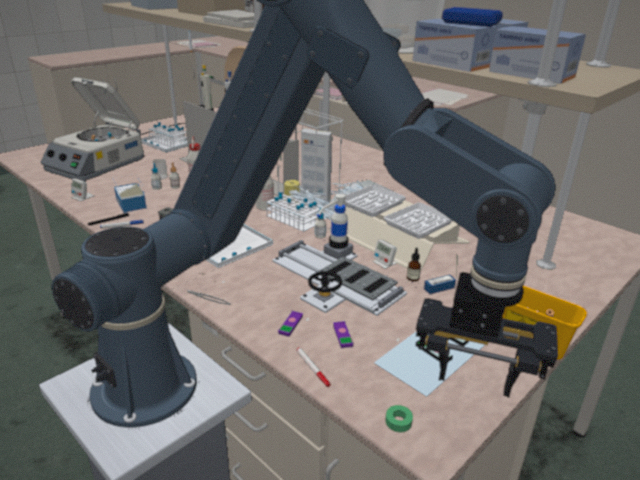

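View pics/side0.png

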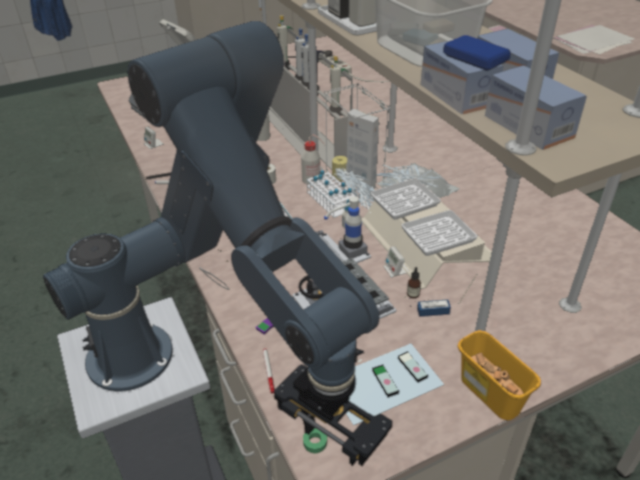

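```bash
cat > h.py <<'E'
from rig import robot
import numpy as np, cv2
from scipy.spatial.transform import Rotation as Ro
def pose():
    o=robot.get_obs(); return Ro.from_quat(o["tool_rot"]).as_matrix(),np.array(o["position"])
class Cam:
    def __init__(s,name,save=None):
        s.name=name; m=robot.camera_model(name); s.K=np.array([[m["fx"],0,m["cx"]],[0,m["fy"],m["cy"]],[0,0,1]])
        if name=="wrist":
            R,p=pose(); T=np.array(m["tool_from_camera"]); s.Rw=R@T[:3,:3]; s.c=R@T[:3,3]+p
        else: s.Rw=np.array(m["R"]).T; s.c=-s.Rw@np.array(m["t"])
        s.im=robot.camera(name)
        if save: cv2.imwrite(f"pics/{save}.png",s.im)
    def w(s,uv,z):
        uv=np.atleast_2d(uv); d=(s.Rw@np.linalg.inv(s.K)@np.c_[uv,np.ones(len(uv))].T).T
        return s.c+d*((z-s.c[2])/d[:,2])[:,None]
    def px(s,X):
        c=s.K@s.Rw.T@(np.asarray(X,float)-s.c); return c[:2]/c[2]
    def find(s,label): return [(round(d["conf"],2),np.round(d["extent"],1)) for d in robot.look_for(s.name,label)]
    def rects(s,label,z,minc=.3):
        out=[]
        for d in robot.outline_of(s.name,label):
            if d["conf"]<minc: continue
            cs,_=cv2.findContours(d["region"].astype(np.uint8),cv2.RETR_EXTERNAL,cv2.CHAIN_APPROX_NONE)
            k=max(cs,key=cv2.contourArea)[:,0,:]
            P=s.w(k,z)[:,:2]; (c,(a,b),t)=cv2.minAreaRect((P*1000).astype(np.float32))
            if a<b: a,b,t=b,a,t+90
            t=(t+90)%180-90
            out.append((round(d["conf"],2),np.round(d["extent"]),np.round(c,1),(round(a),round(b)),round(t,1)))
        return out
E
python3 - <<'E'
from h import *
for n in("side","scene"):
    c=Cam(n)
    for l,z in(("bench_pad",.003),("carrier_1_mid",.015),("drying_tray",.017),("handwheel",.075),("crank_handle",.093),("cap_top",.196),("dropper_amber_mid",.05),("dropper_blue_mid",.05),("carriage",.034)):
        print(n,l)
        for r in c.rects(l,z): print("   ",*r)
E
python3 -m jog '[0.087,0,0,0,1,0.087,0,0,0,1,0.087,0,0,0,0.52]'
```

```text
side bench_pad
    0.74 [396. 382.  99.  81.] [ 527.6 -350.3] (215, 140) 0.0
    0.46 [385. 378.  25.  32.] [ 518.8 -347.6] (92, 33) 84.8
side carrier_1_mid
    0.56 [415. 367.  31.  34.] [ 591.6 -350.8] (90, 34) -87.9
side drying_tray
side handwheel
    0.87 [312. 285.  22.  24.] [462.3 -53.1] (86, 44) 89.0
    0.59 [365. 281.  44.  49.] [609.1 -93.1] (183, 36) -89.6
side crank_handle
    0.62 [311. 288.  13.  12.] [458.6 -70.3] (40, 15) 64.0
side cap_top
    0.58 [343. 207.  32.  19.] [644.8  68.1] (95, 41) 23.5
side dropper_amber_mid
    0.86 [413. 284.  17.  34.] [ 731.5 -138.6] (114, 34) 56.2
side dropper_blue_mid
    0.61 [344. 217.   8.  15.] [706.4 201.6] (96, 16) 56.6
    0.59 [346. 259. 103. 122.] [641.7  51.3] (526, 149) 71.9
side carriage
    0.91 [366. 281.  47.  46.] [632.9 -56.5] (189, 39) 89.5
    0.48 [310. 288.   8.  11.] [484.9 -12.2] (39, 16) 64.0
    0.44 [287. 212.   6.   2.] [566.9 319.1] (29, 8) -84.3
scene bench_pad
    0.91 [430. 366. 104.  60.] [ 459.9 -353.4] (143, 142) -2.0
scene carrier_1_mid
    0.71 [360. 285.  72.  57.] [588.4 -56.2] (219, 165) -86.1

[... 360 characters left out ...]
.54 [325. 282.   4.  15.] [442.9 -77.5] (52, 15) 44.6
    0.35 [432. 350.  42.  19.] [ 413.7 -408.3] (41, 20) 82.7
scene cap_top
    0.71 [332. 206.  30.  21.] [633.9  61.3] (98, 35) 23.1
    0.41 [324. 281.   7.  13.] [ 330.8 -183.8] (41, 12) 44.6
scene dropper_amber_mid
    0.74 [415. 263.  12.  32.] [ 723.5 -142. ] (169, 34) 35.5
    0.63 [326. 283.  35.  28.] [485.3 -41.4] (113, 87) 46.3
scene dropper_blue_mid
    0.68 [320. 223.  11.  28.] [705.6 193. ] (172, 34) 45.2
scene carriage
    0.81 [359. 284.  76.  54.] [565.4 -75.1] (222, 159) -87.6
time: 1.48
position: [0.2661, -0.5655, 0.2445]
tool_rot: [1.0, -0.002, -0.0, -0.0]
ft_force: [0.6, -0.9, -0.3]
grip_width: 0.0871
grip_force: 0.0
```

```bash
python3 -m jog '[0.087,0.05,-0.047,-0.01,0,0.087,0.05,-0.047,-0.01,0,0.087,0.05,-0.047,-0.01,0,0.087,0.05,-0.047,-0.01,0,0.087,0.05,-0.047,-0.01,0,0.087,0,0,0,0,0.087,0,0,0,0]'; python3 - <<'E'
from h import *
c=Cam("wrist","w1")
for l,z in(("bench_pad",.003),("carrier_1_mid",.015)):
    print(l)
    for r in c.rects(l,z): print("   ",*r)
E
```

```text
time: 2.35
position: [0.4912, -0.3537, 0.2895]
tool_rot: [1.0, 0.0, -0.0, 0.0]
ft_force: [-0.1, -1.1, 0.1]
grip_width: 0.0873
grip_force: 0.0
bench_pad
    0.59 [314. 164. 140. 223.] [ 512.5 -350.6] (242, 142) -0.1
    0.34 [ 79. 140. 157. 226.] [537.9 -94.6] (272, 165) -14.1
carrier_1_mid
    0.79 [313.  99.  83.  36.] [ 591.7 -348.7] (86, 31) -87.6
```

View pics/w1.png

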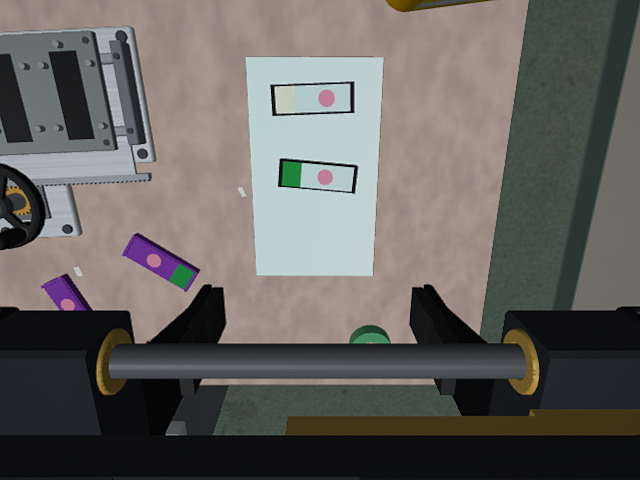

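```bash
python3 -m jog '[0.087,0.006,-0.045,-0.01,0,0.087,0.006,-0.045,-0.01,0,0.087,0.006,-0.045,-0.01,0,0.087,0.006,-0.045,-0.01,0,0.087,0.006,-0.045,-0.01,0,0.087,0.006,-0.045,-0.01,0,0.087,0.004,-0.045,-0.01,0,0.087,0,0,0,0,0.087,0,0,0,0]'; python3 - <<'E'
from h import *
c=Cam("wrist","w2")
for l,z in(("handwheel",.077),("carriage",.034),("crank_handle",.093),("cap_top",.196),("drying_tray",.017),("dropper_amber_mid",.098),("dropper_blue_mid",.098),("carrier_1_mid",.015)):
    print(l)
    for r in c.rects(l,z): print("   ",*r)
E
```

```text
time: 3.62
position: [0.5312, -0.04, 0.3593]
tool_rot: [1.0, -0.001, -0.0, 0.0]
ft_force: [0.2, -0.9, -0.2]
grip_width: 0.0868
grip_force: 0.0
handwheel
    0.61 [314. 227.  73.  72.] [495.3 -35.1] (84, 83) -5.2
carriage
    0.77 [337. 146. 179. 130.] [576.5 -67.1] (208, 140) -87.4
crank_handle
    0.54 [331. 253.  14.  19.] [468.3 -55.9] (21, 15) 0.3
cap_top
    0.56 [148.  90.  60. 152.] [633.4  75.6] (104, 32) 14.2
drying_tray
    0.65 [ 48. 223.  96. 153.] [479.  328.1] (204, 136) -1.4
    0.39 [314. 226.  74.  70.] [478.8 -34.9] (95, 94) -21.5
dropper_amber_mid
    0.72 [408.  14.  38.  20.] [ 705.9 -122. ] (36, 20) 89.9
dropper_blue_mid
    0.92 [79. 19. 67. 38.] [701.7 179.9] (61, 29) 89.9
carrier_1_mid
```

View pics/w2.png

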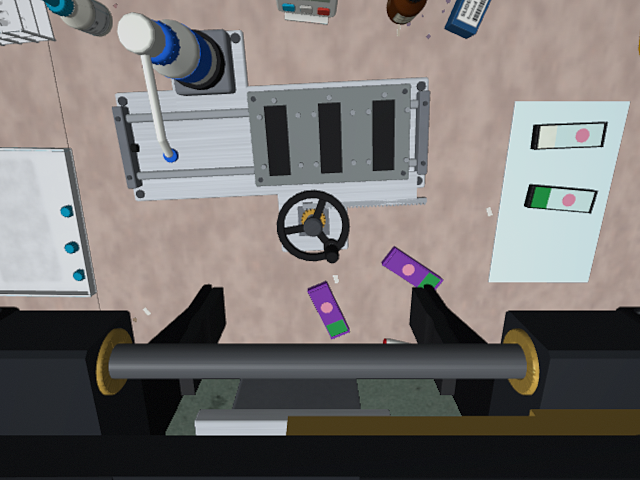

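```bash
python3 - <<'E'
import cv2
im=cv2.imread("pics/w2.png")[70:270,240:440]
cv2.imwrite("pics/w2c.png",cv2.resize(im,(600,600),interpolation=cv2.INTER_CUBIC))
E
```

```text
(no output)
```

View pics/w2c.png

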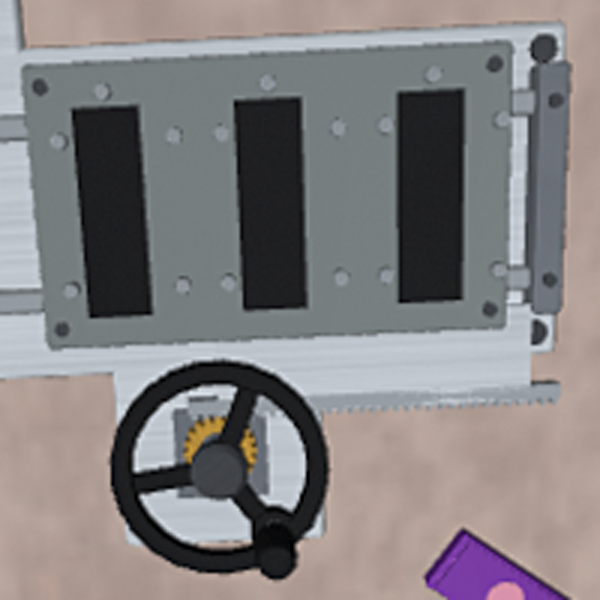

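```bash
cat > fit.py <<'E'
from h import *
from scipy.optimize import least_squares
class C0(Cam):
    def __init__(s,R,p):
        m=robot.camera_model("wrist"); s.K=np.array([[m["fx"],0,m["cx"]],[0,m["fy"],m["cy"]],[0,0,1]]); T=np.array(m["tool_from_camera"]); s.Rw=R@T[:3,:3]; s.c=R@T[:3,3]+p
R,p=pose(); c=C0(R,p)
f=lambda q: np.array(q)/3+[240,70]
E_=[(434,74),(266,82),(101,91)]
S=[[(387,275),(386,125)],[(229,283),(222,133)],[(71,290),(58,141)]]
Kp=[[(500,270),(502,119)],[(342,278),(338,128)],[(183,286),(174,135)]]
px=[];loc=[]
for i in range(3):
    y=(i-1)*62
    px+=[E_[i],*S[i],*Kp[i]]; loc+=[(45,y),(-28,y+18),(28,y+18),(-28,y-26),(28,y-26)]
W=c.w(f(px),.042)[:,:2]; L=np.array(loc)/1000
def r(v):
    a=v[2]; M=np.array([[np.cos(a),-np.sin(a)],[np.sin(a),np.cos(a)]]); return (L@M.T+v[:2]-W).ravel()
s=least_squares(r,[.58,-.05,0]); a=s.x[2]
print("lane2",s.x[:2],"yaw deg",np.degrees(a),"rms mm",1000*np.sqrt((s.fun**2).mean()))
ex,ey=np.array([np.cos(a),np.sin(a)]),np.array([-np.sin(a),np.cos(a)])
print("lane1",s.x[:2]-.062*ey,"lane3",s.x[:2]+.062*ey)
for n,q,z in(("rim",f((219,467)),.058),("handletop",f((277,557)),.093),("cap",(137,33),.196),("spout end",(171,156),.17)): print(n,c.w(q,z)[0])
for n,q in(("green",[(527,185),(597,188),(591,215),(525,209)]),("white",[(531,124),(607,122),(606,149),(533,152)])):
    print(n,c.w(q,.015)[:,:2].mean(0))
print(robot.get_obs()["q"])
E
python3 fit.py
```

```text
lane2 [ 0.58984675 -0.05446886] yaw deg 2.701592960379179 rms mm 0.19430563194038086
lane1 [ 0.59276907 -0.11639995] lane3 [0.58692443 0.00746223]
rim [ 0.49068653 -0.03386884  0.058     ]
handletop [ 0.46543021 -0.05588153  0.093     ]
cap [0.67101109 0.08850984 0.196     ]
spout end [0.58306664 0.08412708 0.17      ]
green [ 0.5132566  -0.34991756]
white [ 0.59066718 -0.34627436]
[-2.83384597e-01  2.81710671e-01  1.50697543e+00 -1.73384748e-05
  1.35314975e+00  1.28821452e+00]
```

```bash
python3 -m jog '[0.036,0,0,0,-0.27,0.036,-0.04,0.0128,0.04,0,0.036,-0.0265,0,0.05,0,0.036,0,0,0.05,0,0.036,0,0,0.05,0,0.036,0,0,0.05,0,0.036,0,0,0.032,0,0.036,0,0,0,0,0.0,0,0,0,0,0.0,0,0,0,0,0.0,0,0,0,0,0.0,0,0,0,0]' 20
```

```text
time: 5.58
position: [0.4669, -0.0556, 0.0889]
tool_rot: [1.0, 0.024, 0.002, 0.001]
ft_force: [-1.0, -4.2, 8.1]
grip_width: 0.0158
grip_force: 20.0
```

```bash
python3 -m jog '[0,0,0,-0.004,0,0,-0.0023,-0.0038,0,0,0,-0.0022,-0.0039,0,0,0,0,0,0,0]';python3 -m jog '[0,-0.0012,-0.0042,0,0,0,-0.0012,-0.0043,0,0,0,0,0,0,0]'
```

```text
time: 6.08
position: [0.4615, -0.0471, 0.0906]
tool_rot: [1.0, 0.023, 0.001, -0.0]
ft_force: [3.9, -1.5, -19.0]
grip_width: 0.0159
grip_force: 20.0
time: 6.45
position: [0.4593, -0.0389, 0.0907]
tool_rot: [1.0, 0.023, 0.001, 0.0]
ft_force: [6.2, -2.5, -21.9]
grip_width: 0.016
grip_force: 20.0
```

```bash
python3 -m jog '[0,0,-0.0044,0.0012,0,0,0,-0.0044,0,0,0,0,0,0,0]';python3 -m jog '[0,0.0011,-0.0043,0,0,0,0,0,0,0]'
```

```text
time: 6.82
position: [0.4595, -0.0351, 0.0906]
tool_rot: [1.0, 0.027, 0.002, 0.004]
ft_force: [-1.8, -26.9, -12.8]
grip_width: 0.0159
grip_force: 20.0
time: 7.08
position: [0.4643, -0.0342, 0.0908]
tool_rot: [1.0, 0.028, 0.005, 0.007]
ft_force: [0.4, -36.3, -18.9]
grip_width: 0.0158
grip_force: 20.0
```

```bash
python3 -m jog '[0,-0.001,0.008,0,0,0,0,0,0,0]'; python3 -m jog '[0.03,0,0,0,0,0.03,0,0,0,0,0.03,0,0,-0.05,0,0.05,0.02,0,-0.06,0,0.087,0.0473,0,-0.06,0,0.087,0,0,-0.06,0,0.087,0,0,-0.04,0,0.087,0,0,0,0]'; python3 - <<'E'
from h import *
c=Cam("wrist","w3")
im=c.im[70:270,240:440]
cv2.imwrite("pics/w3c.png",cv2.resize(im,(600,600),interpolation=cv2.INTER_CUBIC))
E
```

```text
time: 7.32
position: [0.464, -0.0364, 0.091]
tool_rot: [1.0, 0.022, 0.007, 0.002]
ft_force: [9.6, -4.0, -14.7]
grip_width: 0.0157
grip_force: 20.0
time: 8.32
position: [0.5168, -0.0304, 0.3526]
tool_rot: [1.0, 0.024, 0.003, 0.001]
ft_force: [0.4, -0.2, -0.8]
grip_width: 0.0716
grip_force: 0.0
```

View pics/w3c.png

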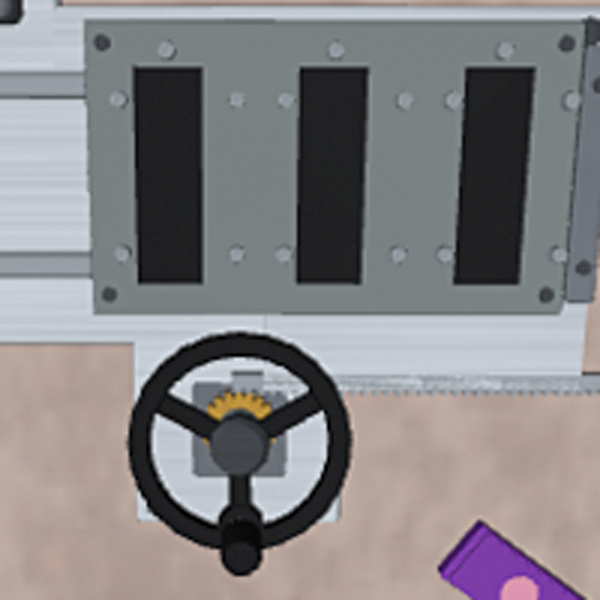

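```bash
sed -i -e 's/^E_=.*/E_=[(505,50),(336,50),(166,50)]/' -e 's/^S=.*/S=[[(446,255),(453,100)],[(283,255),(286,100)],[(121,255),(118,100)]]/' -e 's/^Kp=.*/Kp=[[(560,256),(572,100)],[(398,255),(405,100)],[(237,255),(237,100)]]/' -e 's/(219,467)/(240,441)/;s/(277,557)/(241,555)/' fit.py; python3 fit.py; python3 - <<'E'
from h import *
c=Cam("wrist","w4")
for l,z in(("cap_top",.196),("carrier_3_mid",.015),("drying_tray",.017)):
    print(l)
    for r in c.rects(l,z): print("   ",*r)
E
```

```text
lane2 [ 0.58695533 -0.06421137] yaw deg 2.692817055847151 rms mm 0.31313333555479206
lane1 [ 0.58986816 -0.12614291] lane3 [ 0.58404249 -0.00227983]
rim [ 0.48860723 -0.03443509  0.058     ]
handletop [ 0.45454011 -0.03624615  0.093     ]
cap [0.64760022 0.10028716 0.196     ]
spout end [0.56256364 0.09212859 0.17      ]
green [ 0.51478169 -0.33533864]
white [ 0.59044076 -0.32818433]
[-2.75369936e-01  2.63330214e-01  1.55986198e+00  5.08891408e-04
  1.31674898e+00  1.24761573e+00]
cap_top
    0.88 [163.  70.  54. 137.] [623.8  82.6] (89, 32) 2.7
carrier_3_mid
    0.71 [571. 200.  69.  35.] [ 514.4 -350.8] (90, 31) 85.4
    0.71 [327. 302.  43.  59.] [355.3 -55.8] (89, 32) 23.2
    0.57 [418. 270.  63.  48.] [ 413.8 -168.2] (87, 32) 56.4
drying_tray
    0.75 [162.  70.  55. 140.] [639.3 148.5] (143, 51) 2.7
    0.59 [ 45. 199.  91. 160.] [479.5 321.5] (203, 122) -1.8
    0.45 [357. 136. 180. 122.] [576.  -78.7] (217, 145) -87.7
```

View pics/w4.png

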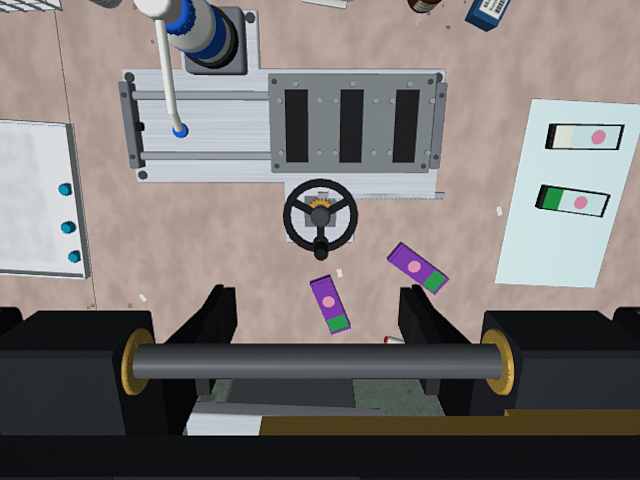

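```bash
python3 -m jog '[0.087,0,0,0,0,0.087,0,0,0,0]'; python3 - <<'E'
from h import *
a=cv2.imread("pics/w3c.png")
for i in range(4):
    o=robot.get_obs(); print(np.round(o["position"],4),np.round(o["tool_rot"],4),np.round(o["q"],4)); im=robot.camera("wrist")
im=im[70:270,240:440]; b=cv2.resize(im,(600,600),interpolation=cv2.INTER_CUBIC)
print(cv2.phaseCorrelate(cv2.cvtColor(a,6).astype(np.float32),cv2.cvtColor(b,6).astype(np.float32)))
E
python3 fit.py
```

```text
time: 8.82
position: [0.516, -0.0309, 0.348]
tool_rot: [1.0, 0.023, -0.001, -0.0]
ft_force: [-0.1, 0.2, 0.6]
grip_width: 0.0872
grip_force: 0.0
[ 0.516  -0.0309  0.348 ] [ 9.997e-01  2.350e-02 -8.000e-04 -3.000e-04] [-2.7620e-01  2.6750e-01  1.5600e+00  1.0000e-04  1.3158e+00  1.2476e+00]
[ 0.5161 -0.0309  0.3482] [ 9.997e-01  2.350e-02 -6.000e-04 -2.000e-04] [-0.2762  0.2673  1.5597  0.      1.3158  1.2475]
[ 0.5162 -0.0309  0.3484] [ 9.997e-01  2.350e-02 -4.000e-04 -1.000e-04] [-0.2762  0.2671  1.5595  0.      1.3158  1.2476]
[ 0.5162 -0.0309  0.3485] [ 9.997e-01  2.350e-02 -3.000e-04 -1.000e-04] [-0.2762  0.267   1.5594  0.      1.3159  1.2476]
((0.08625829143966257, -5.661349619836301), 0.4543882787068685)
lane2 [ 0.58699009 -0.06479113] yaw deg 2.6607939556651883 rms mm 0.46365081913073575
lane1 [ 0.58986831 -0.12672429] lane3 [ 0.58411186 -0.00285798]
rim [ 0.48907111 -0.03508678  0.058     ]
handletop [ 0.45521302 -0.03687345  0.093     ]
cap [0.64774651 0.09871444 0.196     ]
spout end [0.56313905 0.09078406 0.17      ]
green [ 0.51487081 -0.33499425]
white [ 0.59028353 -0.3278096 ]
[-2.76126945e-01  2.66797467e-01  1.55932243e+00  3.08836455e-05
  1.31585666e+00  1.24758432e+00]
```

```bash
python3 -m jog '[0.087,0.0027,0.0457,0.018,0,0.087,0.0027,0.0457,0.018,0,0.087,0.0027,0.0457,0.018,0,0.087,0.0027,0.0457,0.018,0,0.087,0.0027,0.0457,0.018,0,0.087,0.0027,0.0457,0.018,0,0.087,0.0027,0.0457,0.018,0,0.087,0,0,0,-1,0.087,0,0,0,-1,0.087,0,0,0,-1,0.087,0,0,0,-1,0.087,0,0,0,-1,0.087,0,0,0,-1,0.087,0,0,0,-1,0.087,0,0,0,-1,0.087,0,0,0,-0.97,0.087,0,0,0,0,0.087,0,0,0,0,0.087,0,0,0,0,0.087,0,0,0,0]'; python3 - <<'E'
from h import *
c=Cam("wrist","w5"); print(pose())
for r in c.rects("carrier_3_mid",.015): print("   ",*r)
E
```

```text
time: 11.52
position: [0.5502, -0.3495, 0.2228]
tool_rot: [0.692, 0.722, 0.0, -0.0]
ft_force: [0.3, -0.3, 0.3]
grip_width: 0.0871
grip_force: 0.0
(array([[-4.13525448e-02,  9.99144617e-01,  3.57071222e-05],
       [ 9.99144618e-01,  4.13525450e-02, -4.16452110e-06],
       [-5.63753922e-06,  3.55043654e-05, -9.99999999e-01]]), array([ 0.55018856, -0.34956354,  0.22278718]))
    0.83 [143.  24.  63.  40.] [ 402.4 -190.2] (41, 33) 55.8
    0.73 [281. 213.  41.  96.] [ 513.3 -352.5] (86, 31) 85.0
```

View pics/w5.png

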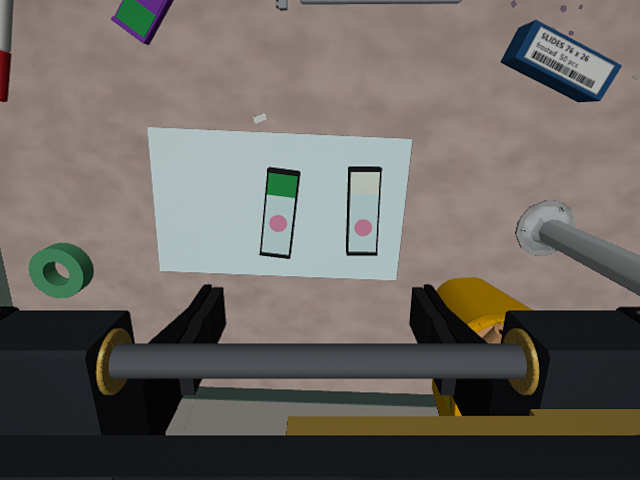

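```bash
python3 - <<'E'
from h import *
from scipy.optimize import least_squares
exec(open("fit.py").read().split("R,p=")[0].split("import least_squares")[1])
R,p=pose(); c=C0(R,p)
for n,q in(("green",[(267,168),(300,171),(290,258),(260,254)]),("white",[(349,167),(382,167),(378,255),(347,255)])):
    W=c.w(q,.015)[:,:2]; d=W[0]+W[1]-W[2]-W[3]
    print(n,W.mean(0),np.degrees(np.arctan2(d[1],d[0])),np.linalg.norm(W[0]-W[3]),np.linalg.norm(W[0]-W[1]))
print("pole",c.w([(545,228)],0),"bin",c.w([(450,290)],.1))
E
```

```text
green [ 0.51363834 -0.35304519] 85.20615252332422 0.08257787667925812 0.029685183835913835
white [ 0.59239659 -0.3481527 ] 92.59008996903664 0.0838778268847203 0.02957564696373747
pole [[ 0.77322556 -0.35988328  0.        ]] bin [[ 0.65011294 -0.38467211  0.1       ]]
```

```bash
python3 -m jog '[0.06,0.0079,0.0424,0.03,0,0.06,0,0,0.05,0,0.06,0,0,0.05,0,0.06,0,0,0.04,0,0.06,0,0,0.0248,0,0.06,0,0,0,0,0.0,0,0,0,0,0,0,0,0,0,0,0,0,0,0,0,0,0,0,0]' 30
```

```text
time: 12.88
position: [0.5923, -0.3399, 0.0282]
tool_rot: [0.692, 0.722, 0.0, 0.0]
ft_force: [1.1, -0.2, -0.3]
grip_width: 0.0298
grip_force: 30.0
```

```bash
python3 -m jog '[0,0,0,-0.06,0,0,0,0,-0.06,0,0,0.0419,0.0025,0,0,0,0.0419,0.0025,0,0,0,0.0419,0.0025,0,0,0,0.0419,0.0025,0,0,0,0.0419,0.0025,0,0,0,0,0,0,1,0,0,0,0,1,0,0,0,0,1,0,0,0,0,1,0,0,0,0,1,0,0,0,0,1,0,0,0,0,1,0,0,0,0,1,0,0,0,0,0.97,0,0,0,0,0,0,0,0,0,0,0,0,0,0,0]';  python3 - <<'E'
from h import *
print(pose()); o=robot.get_obs(); print(o["grip_width"])
c=Cam("wrist","w6")
E
```

```text
time: 15.25
position: [0.5959, -0.13, 0.148]
tool_rot: [1.0, 0.024, 0.0, -0.0]
ft_force: [0.6, 0.4, -0.9]
grip_width: 0.0293
grip_force: 30.0
(array([[ 9.98826934e-01,  4.84226808e-02,  1.29964367e-05],
       [ 4.84226807e-02, -9.98826934e-01,  1.30387182e-05],
       [ 1.36125607e-05, -1.23941006e-05, -1.00000000e+00]]), array([ 0.59589307, -0.13003184,  0.14802415]))
0.02927532656507159
```

View pics/w6.png

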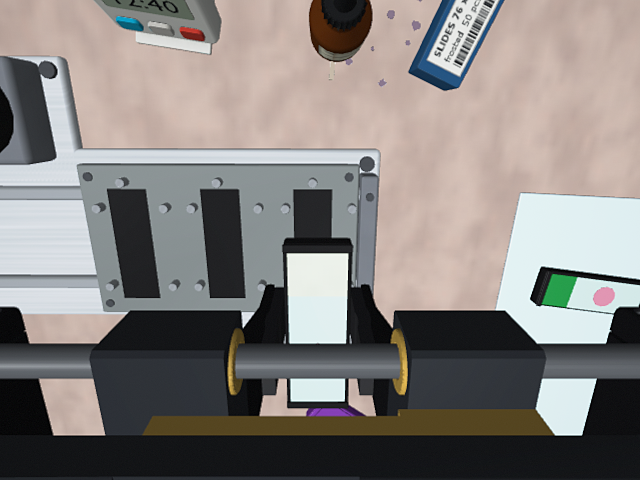

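```bash
cat > fit2.py <<'E'
from scipy.optimize import least_squares
from h import *
exec(open("fit.py").read().split("R,p=")[0].split("import least_squares")[1])
def fit(P,z=.042,R=None,p=None):
    if R is None: R,p=pose()
    c=C0(R,p); W=c.w([q[:2] for q in P],z)[:,:2]; L=np.array([q[2:] for q in P])/1000
    def r(v):
        a=v[2]; M=np.array([[np.cos(a),-np.sin(a)],[np.sin(a),np.cos(a)]]); return (L@M.T+v[:2]-W).ravel()
    s=least_squares(r,[.58,-.05,0]); a=s.x[2]; ex,ey=np.array([np.cos(a),np.sin(a)]),np.array([-np.sin(a),np.cos(a)])
    print("lane1",s.x[:2]-.062*ey,"lane2",s.x[:2],"yaw",np.degrees(a),"rms",1000*np.sqrt((s.fun**2).mean()))
    o=p[:2]-s.x[:2]; print("tcp rel lane2 station mm",1000*o@ex,1000*o@ey)
E
python3 - <<'E'
from fit2 import *
fit([(312,183,45,-62),(259,208,28,-44),(351,209,28,-88),(218,183,45,0),(194,209,28,18),(284,209,28,-26),(122,183,45,62),(98,208,28,80),(111,286,-28,80),(164,208,28,36),(173,286,-28,36),(199,286,-28,18)])
R,p=pose();c=C0(R,p)
# held carrier far end top edge, at z = tip-based
W=c.w([(285,240),(352,239)],p[2]-.022-.002+.014); print((W-p)[:,:2]@R[:2,:2]*1000)
E
```

```text
lane1 [ 0.59333262 -0.12735228] lane2 [ 0.59060733 -0.06541221] yaw 2.5193287699910685 rms 4.999792111833101
tcp rel lane2 station mm 2.4390111796885425 -64.79818016230048
[[ 34.88840985 -13.56824271]
 [ 35.3142374   13.94867569]]
```

```bash
python3 - <<'E'
from fit2 import *
fit([(312,183,45,-62),(284,209,28,-44),(351,209,28,-88),(218,183,45,0),(194,209,28,18),(259,208,28,-26),(122,183,45,62),(98,208,28,80),(111,286,-28,80),(164,208,28,36),(173,286,-28,36),(199,286,-28,18)])
E
```

```text
lane1 [ 0.59331383 -0.12734833] lane2 [ 0.59060472 -0.06540755] yaw 2.504350936310657 rms 0.6650121825690197
tcp rel lane2 station mm 2.4583470564286025 -64.80231082518084
```

```bash
python3 -m jog '[0,0,0.001,0.03,0,0,0,0,0.03,0,0,0,0,0.02,0,0,0,0,0.007,0,0,0,0,0,0,0,0,0,0,0]' ; python3 -m jog '[0,0,0,0.002,0,0,0,0,0,0]'
```

```text
time: 16.05
position: [0.5967, -0.1313, 0.0619]
tool_rot: [1.0, 0.024, 0.001, 0.0]
ft_force: [-0.5, 1.0, -0.7]
grip_width: 0.0299
grip_force: 30.0
time: 16.3
position: [0.5961, -0.1311, 0.0594]
tool_rot: [1.0, 0.024, 0.0, 0.0]
ft_force: [-0.1, 0.2, -0.9]
grip_width: 0.0294
grip_force: 30.0
```

```bash
python3 -m jog '[0,0.004,0,0.0005,0,0,0.001,0,0,0,0,0,0,0,0]' 12; python3 -m jog '[0,0.001,0,0,0,0,0,0,0,0]'; python3 -m jog '[0,0.001,0,0,0,0,0,0,0,0]'
```

```text
time: 16.68
position: [0.6007, -0.1308, 0.0591]
tool_rot: [1.0, 0.024, -0.0, 0.0]
ft_force: [-2.7, 0.2, 4.9]
grip_width: 0.0302
grip_force: 12.0
time: 16.92
position: [0.6015, -0.1308, 0.0591]
tool_rot: [1.0, 0.024, -0.001, -0.0]
ft_force: [-3.1, -1.3, 4.6]
grip_width: 0.0297
grip_force: 12.0
time: 17.18
position: [0.6025, -0.1307, 0.0591]
tool_rot: [1.0, 0.024, -0.001, -0.0]
ft_force: [-2.8, -0.4, 5.8]
grip_width: 0.0296
grip_force: 12.0
```

```bash
python3 -m jog '[0,0.001,0,-0.0003,0,0,0,0,0,0]'; python3 -m jog '[0,0.001,0,0,0,0,0,0,0,0]';  python3 -m jog '[0,0.001,0,0,0,0,0,0,0,0]'
```

```text
time: 17.42
position: [0.6036, -0.1307, 0.0591]
tool_rot: [1.0, 0.024, -0.0, -0.0]
ft_force: [-3.8, -0.4, 5.2]
grip_width: 0.0301
grip_force: 12.0
time: 17.68
position: [0.6037, -0.1307, 0.0591]
tool_rot: [1.0, 0.024, -0.002, -0.0]
ft_force: [-5.0, -0.4, 7.0]
grip_width: 0.0299
grip_force: 12.0
time: 17.92
position: [0.6038, -0.1306, 0.0591]
tool_rot: [1.0, 0.024, -0.002, -0.0]
ft_force: [-7.1, -1.4, 7.8]
grip_width: 0.0302
grip_force: 12.0
```

```bash
python3 -m jog '[0,-0.0005,-0.003,0,0,0,0,0,0,0]'; python3 -m jog '[0,0,-0.001,0,0,0,0,0,0,0]';  python3 -m jog '[0,0,-0.001,0,0,0,0,0,0,0]'
```

```text
time: 18.18
position: [0.6038, -0.1289, 0.0591]
tool_rot: [1.0, 0.024, -0.002, 0.001]
ft_force: [-6.6, -4.5, 7.6]
grip_width: 0.0299
grip_force: 12.0
time: 18.42
position: [0.6038, -0.1285, 0.0591]
tool_rot: [1.0, 0.024, -0.002, 0.001]
ft_force: [-6.3, -5.8, 6.7]
grip_width: 0.03
grip_force: 12.0
time: 18.68
position: [0.6037, -0.1278, 0.0591]
tool_rot: [1.0, 0.024, -0.002, 0.001]
ft_force: [-6.3, -6.2, 6.4]
grip_width: 0.0298
grip_force: 12.0
```

```bash
python3 -m jog '[0,-0.001,0,-0.0007,0,0,0,0,0,0]'; python3 -m jog '[0,0,-0.001,0,0,0,0,0,0,0]';  python3 -m jog '[0,0,-0.001,0,0,0,0,0,0,0]'
```

```text
time: 18.92
position: [0.6035, -0.1262, 0.0591]
tool_rot: [1.0, 0.024, -0.001, 0.0]
ft_force: [-5.4, -3.6, 1.5]
grip_width: 0.0297
grip_force: 12.0
time: 19.18
position: [0.6035, -0.126, 0.0592]
tool_rot: [1.0, 0.024, -0.001, 0.001]
ft_force: [-4.7, -5.4, 2.2]
grip_width: 0.0298
grip_force: 12.0
time: 19.42
position: [0.6035, -0.1259, 0.0592]
tool_rot: [1.0, 0.024, -0.001, 0.002]
ft_force: [-5.3, -8.7, 1.1]
grip_width: 0.0296
grip_force: 12.0
```

```bash
python3 -m jog '[0.033,0,0,0,0,0.038,0,0,0,0,0.038,0,0,0,0,0.038,0,0,-0.03,0,0.038,0,0,-0.06,0,0.038,0,0,-0.04,0,0.038,-0.04,0,0,0,0.038,0,0,0,0,0.038,0,0,0,0,0.038,0,0,0,0]'; python3 - <<'E'
from h import *
print(pose()[1])
c=Cam("wrist","w7")
im=c.im[60:300,200:520]
cv2.imwrite("pics/w7c.png",cv2.resize(im,(800,600),interpolation=cv2.INTER_CUBIC))
E
```

```text
time: 20.68
position: [0.5653, -0.1256, 0.1893]
tool_rot: [1.0, 0.024, 0.001, 0.0]
ft_force: [0.4, 0.1, -0.3]
grip_width: 0.0379
grip_force: 0.0
[ 0.56531803 -0.12556253  0.18929219]
```

View pics/w7c.png

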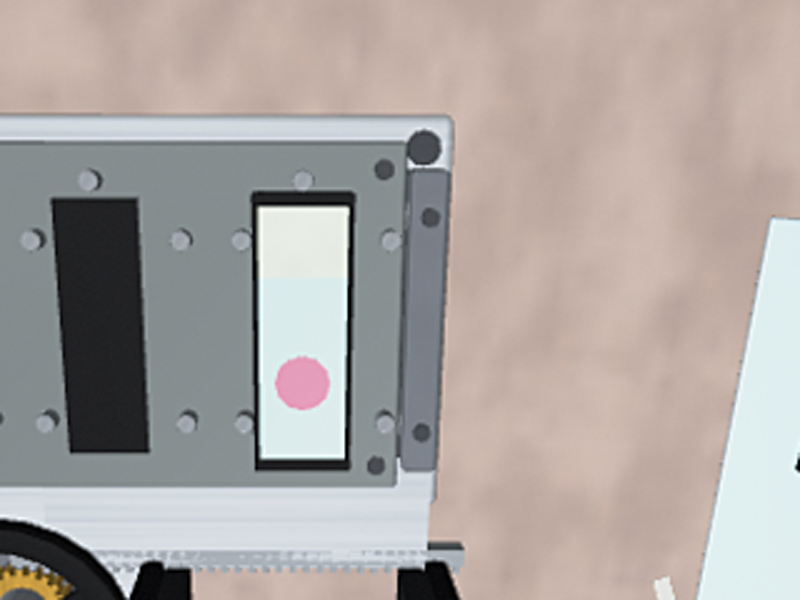

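```bash
python3 -m jog '[0.06,-0.0125,0.0449,0,0,0.06,-0.0125,0.0449,0,0,0.06,-0.0125,0.0449,0,0,0.06,-0.0125,0.0449,0,0,0.06,-0.0125,0.0449,0,0,0.06,0,0,0,-1.03,0.06,0,0,0,-1.03,0.06,0,0,0,-1.03,0.06,0,0,0,-1.03,0.06,0,0,0,-1.03,0.06,0,0,0,-1.03,0.06,0,0,0,-1.03,0.06,0,0,0,-1.03,0.06,0,0,0,0,0.06,0,0,0,0,0.06,0,0,0,0,0.06,0,0,0,0]'; python3 - <<'E'
from h import *
c=Cam("wrist","w8"); print(pose())
for r in c.rects("carrier_3_mid",.015): print("   ",*r)
E
```

```text
time: 22.85
position: [0.5123, -0.3527, 0.1895]
tool_rot: [0.737, 0.676, 0.0, -0.0]
ft_force: [0.2, -0.2, 0.9]
grip_width: 0.0599
grip_force: 0.0
(array([[ 8.60182531e-02,  9.96293561e-01,  3.74712386e-05],
       [ 9.96293561e-01, -8.60182521e-02, -2.70429835e-05],
       [-2.37195399e-05,  3.96585439e-05, -9.99999999e-01]]), array([ 0.51232026, -0.35274908,  0.18950517]))
    0.82 [148.  29.  68.  54.] [ 402.7 -189.5] (42, 34) 55.4
    0.79 [372. 209.  43.  98.] [ 556.1 -347.5] (84, 31) 85.2
```

```bash
python3 -m jog '[0.06,0.0089,0.0431,0.03,0,0.06,0,0,0.05,0,0.06,0,0,0.04,0,0.06,0,0,0.03,0,0.06,0,0,0.0115,0,0.06,0,0,0,0,0.0,0,0,0,0,0,0,0,0,0,0,0,0,0,0,0,0,0,0,0]' 30
```

```text
time: 24.2
position: [0.5563, -0.3477, 0.0285]
tool_rot: [0.737, 0.676, 0.0, 0.0]
ft_force: [-0.4, -0.7, 1.9]
grip_width: 0.0295
grip_force: 30.0
```

```bash
python3 -m jog '[0,0,0,-0.06,0,0,0,0,-0.06,0,0,0.0467,0.0009,0,0,0,0.0467,0.0009,0,0,0,0.0467,0.0009,0,0,0,0.0467,0.0009,0,0,0,0.0467,0.0009,0,0,0,0.0467,0.0009,0,0,0,0,0,0,1.03,0,0,0,0,1.03,0,0,0,0,1.03,0,0,0,0,1.03,0,0,0,0,1.03,0,0,0,0,1.03,0,0,0,0,1.03,0,0,0,0,1.03,0,0,0,0,0,0,0,0,0,0,0,0,0,0,0]';  python3 - <<'E'
from h import *
print(pose()); o=robot.get_obs(); print(o["grip_width"])
c=Cam("wrist","w9")
im=c.im[120:420,160:480]
cv2.imwrite("pics/w9c.png",cv2.resize(im,(640,600),interpolation=cv2.INTER_CUBIC))
E
```

```text
time: 26.58
position: [0.5853, -0.0688, 0.148]
tool_rot: [1.0, 0.024, -0.0, -0.0]
ft_force: [0.0, -0.6, -0.5]
grip_width: 0.0296
grip_force: 30.0
(array([[ 9.98824332e-01,  4.84762451e-02, -9.02889372e-05],
       [ 4.84762494e-02, -9.98824334e-01,  4.60177560e-05],
       [-8.79520196e-05, -5.03405234e-05, -9.99999995e-01]]), array([ 0.58528464, -0.06880528,  0.14797872]))
0.029610198810942557
```

View pics/w9c.png

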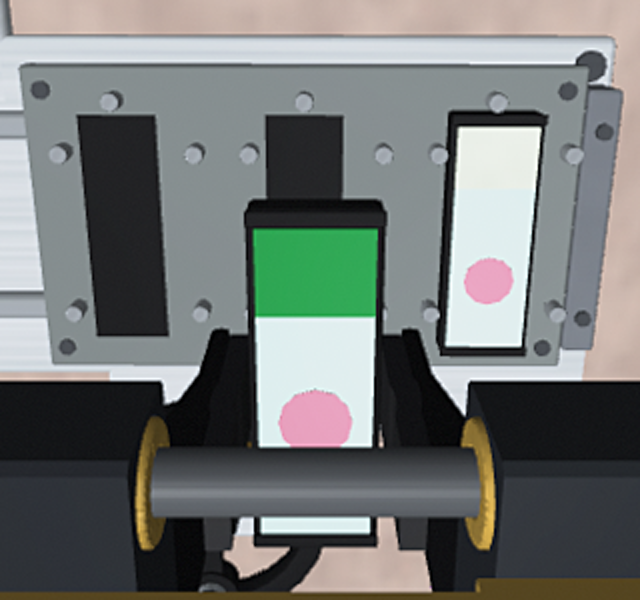

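```bash
python3 - <<'E'
from fit2 import *
P=[(110,101,45,62),(304,101,45,0),(498,101,45,-62),(61,153,28,80),(249,153,28,18),(438,154,28,-44),(194,154,28,36),(384,154,28,-26),(573,154,28,-88),(77,311,-28,80),(203,311,-28,36)]
fit([(a/2+160,b/2+120,x,y) for a,b,x,y in P])
R,p=pose();c=C0(R,p)
W=c.w([(245/2+160,200/2+120),(386/2+160,200/2+120)],p[2]-.0252+.012); print(((W-p)@R)[:,:2]*1000)
E
```

```text
lane1 [ 0.59371924 -0.12697964] lane2 [ 0.59077297 -0.06504969] yaw 2.7237451783303617 rms 0.4418801129939223
tcp rel lane2 station mm -5.658178254032624 -3.4938139986331924
[[ 42.53159221 -14.65828096]
 [ 42.52654012  14.43976363]]
```

```bash
python3 -m jog '[0,0,0.0005,0.03,0,0,0,0,0.03,0,0,0,0,0.02,0,0,0,0,0.0075,0,0,0,0,0,0,0,0,0,0.001,0,0,0,0,0,0,0,0,0,0,0]' 30; python3 -m jog '[0,0.0045,0,0,0,0,0.001,0,0,0,0,0,0,0,0]' 12; python3 -m jog '[0,0.001,0,0,0,0,0,0,0,0]'; python3 -m jog '[0,0.001,0,0,0,0,0,0,0,0]'
```

```text
time: 27.62
position: [0.5855, -0.0694, 0.0598]
tool_rot: [1.0, 0.024, 0.0, 0.0]
ft_force: [0.0, -0.3, -0.7]
grip_width: 0.0294
grip_force: 30.0
time: 28.0
position: [0.591, -0.0691, 0.0595]
tool_rot: [1.0, 0.024, 0.0, 0.0]
ft_force: [1.0, -0.0, 0.3]
grip_width: 0.03
grip_force: 12.0
time: 28.25
position: [0.5919, -0.069, 0.0595]
tool_rot: [1.0, 0.024, 0.0, -0.0]
ft_force: [-0.8, 0.3, -0.6]
grip_width: 0.03
grip_force: 12.0
time: 28.5
position: [0.5924, -0.0689, 0.0594]
tool_rot: [1.0, 0.024, -0.001, -0.0]
ft_force: [-2.0, -0.2, -0.8]
grip_width: 0.0299
grip_force: 12.0
```

```bash
python3 -m jog '[0,0.001,0,0.0005,0,0,0.001,0,0,0,0,0,0,0,0]'; python3 -m jog '[0,0,-0.003,0,0,0,0,-0.001,0,0,0,0,0,0,0]'; python3 -m jog '[0,0,-0.001,0,0,0,0,0,0,0]'; python3 -m jog '[0,0,-0.001,0,0,0,0,0,0,0]'
```

```text
time: 28.88
position: [0.5926, -0.0689, 0.0593]
tool_rot: [1.0, 0.024, -0.002, -0.0]
ft_force: [-5.0, -1.0, 6.1]
grip_width: 0.0302
grip_force: 12.0
time: 29.25
position: [0.5926, -0.0663, 0.0593]
tool_rot: [1.0, 0.024, -0.002, 0.001]
ft_force: [-6.7, -6.4, 5.5]
grip_width: 0.0296
grip_force: 12.0
time: 29.5
position: [0.5926, -0.0654, 0.0593]
tool_rot: [1.0, 0.024, -0.002, 0.001]
ft_force: [-6.2, -5.9, 5.2]
grip_width: 0.0297
grip_force: 12.0
time: 29.75
position: [0.5925, -0.0646, 0.0593]
tool_rot: [1.0, 0.024, -0.002, 0.001]
ft_force: [-6.5, -6.3, 5.6]
grip_width: 0.03
grip_force: 12.0
```

```bash
python3 -m jog '[0,-0.001,0,-0.0006,0,0,0,0,0,0]'; python3 -m jog '[0,0,-0.001,0,0,0,0,0,0,0]'; python3 -m jog '[0,0,-0.001,0,0,0,0,0,0,0]'
```

```text
time: 30.0
position: [0.5924, -0.0645, 0.0594]
tool_rot: [1.0, 0.024, -0.001, 0.001]
ft_force: [-2.7, -5.3, 0.4]
grip_width: 0.0299
grip_force: 12.0
time: 30.25
position: [0.5924, -0.0644, 0.0595]
tool_rot: [1.0, 0.024, -0.001, 0.002]
ft_force: [-3.6, -8.4, 0.6]
grip_width: 0.03
grip_force: 12.0
time: 30.5
position: [0.5924, -0.064, 0.0595]
tool_rot: [1.0, 0.024, -0.001, 0.002]
ft_force: [-5.0, -11.0, 0.3]
grip_width: 0.03
grip_force: 12.0
```

```bash
python3 -m jog '[0.033,0,0,0,0,0.038,0,0,0,0,0.038,0,0,0,0,0.038,0,0,-0.03,0,0.038,0,0,-0.06,0,0.038,0,0,-0.05,0,0.038,-0.05,0,0,0,0.038,0,0,0,0,0.038,0,0,0,0,0.038,0,0,0,0,0.038,0,0,0,0]'; python3 - <<'E'
from h import *
print(pose())
c=Cam("wrist","w10")
im=c.im[60:300,200:520]
cv2.imwrite("pics/w10c.png",cv2.resize(im,(800,600),interpolation=cv2.INTER_CUBIC))
E
```

```text
time: 31.88
position: [0.5444, -0.0634, 0.1993]
tool_rot: [1.0, 0.024, 0.0, 0.0]
ft_force: [0.2, -0.9, 0.1]
grip_width: 0.0379
grip_force: 0.0
(array([[ 9.98878928e-01,  4.73362230e-02,  4.12017345e-04],
       [ 4.73362463e-02, -9.98879010e-01, -4.69369196e-05],
       [ 4.09333662e-04,  6.63876545e-05, -9.99999914e-01]]), array([ 0.54444027, -0.063365  ,  0.19928743]))
```

View pics/w10c.png

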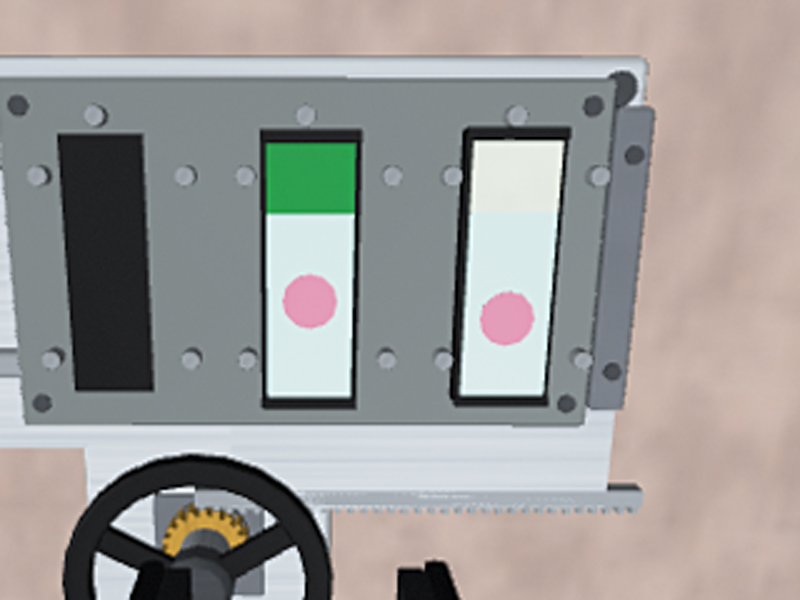

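```bash
python3 - <<'E'
from fit2 import *
R,p=pose();c=C0(R,p)
for z in(.05,.06): 
    W=c.w([(65/2.5+200,294.6),(328/2.5+200,294.6),(196.5/2.5+200,455/2.5+60)],z)[:,:2]; print(z,(W[0]+W[1])/2,W[0]-W[1],W[2])
P=[(95,115,45,62),(305,115,45,0),(516,115,45,-62),(39,175,28,80),(246,175,28,18),(453,176,28,-44),(185,175,28,36),(393,175,28,-26),(600,176,28,-88),(53,358,-28,80),(191,358,-28,36),(248,358,-28,18),(387,358,-28,-26),(444,358,-28,-44),(583,359,-28,-88)]
fit([(a/2.5+200,b/2.5+60,x,y) for a,b,x,y in P])
m=Cam("scene")
for r in m.rects("cap_top",.196): print(r)
E
```

```text
0.05 [ 0.48549988 -0.03377721] [-0.00410383  0.08706254] [ 0.53135675 -0.03301308]
0.06 [ 0.49039171 -0.03464935] [-0.00396222  0.08405828] [ 0.5346662  -0.03391159]
lane1 [ 0.59300481 -0.12656115] lane2 [ 0.59013108 -0.06462778] yaw 2.656645196592741 rms 0.28367977197980376
tcp rel lane2 station mm -45.80093585191497 3.4143761556747276
```

```bash
python3 -m jog '[0.036,-0.0437,-0.0159,0,0,0.036,-0.0438,-0.0159,0,0,0.036,0,0,0,0,0.036,0,0,0.05,0,0.036,0,0,0.04,0,0.036,0,0,0.0188,0,0.036,0,0,0,0,0.036,0,0,0,0,0.0,0,0,0,0,0,0,0,0,0,0,0,0,0,0,0,0,0,0,0]' 20; python3 -m jog '[0,0.0012,0.0088,0,0,0,0.0034,0.0082,0,0,0,0.0054,0.007,0,0,0,0,0,0,0]'
```

```text
time: 33.52
position: [0.4553, -0.0363, 0.0914]
tool_rot: [1.0, 0.024, 0.001, 0.001]
ft_force: [0.8, -3.1, 5.4]
grip_width: 0.0158
grip_force: 20.0
time: 34.02
position: [0.4652, -0.0587, 0.0913]
tool_rot: [1.0, 0.023, -0.001, -0.001]
ft_force: [-1.4, 0.1, 8.4]
grip_width: 0.016
grip_force: 20.0
```

```bash
python3 -m jog '[0,0.007,0.0054,-0.001,0,0,0.0082,0.0034,0,0,0,0.0088,0.0012,0,0,0,0.0088,-0.0012,0,0,0,0.0082,-0.0034,0,0,0,0.007,-0.0054,0,0,0,0,0,0,0]'; python3 -c "
from h import *
m=np.array(pose()[1]);print((m[:2]-[.4895,-.0342])@np.array([[.9989,-.047],[.047,.9989]]))"
```

```text
time: 34.9
position: [0.5143, -0.0575, 0.0916]
tool_rot: [1.0, 0.024, 0.0, 0.0]
ft_force: [0.8, -3.8, -2.4]
grip_width: 0.0156
grip_force: 20.0
[ 0.02368301 -0.02448802]
```

```bash
python3 -m jog '[0,0.0054,-0.007,0,0,0,0.0034,-0.0082,0,0,0,0.0012,-0.0088,0,0,0,-0.0012,-0.0088,0,0,0,-0.0034,-0.0082,0,0,0,-0.0054,-0.007,0,0,0,-0.007,-0.0054,0,0,0,-0.0082,-0.0034,0,0,0,-0.0088,-0.0012,0,0,0,-0.0088,0.0012,0,0,0,-0.0082,0.0034,0,0,0,-0.007,0.0054,0,0,0,-0.0054,0.007,0,0,0,-0.0034,0.0082,0,0,0,-0.0012,0.0088,0,0,0,0,0,0,0]'; python3 -c "
from h import *
m=np.array(pose()[1]);print((m[:2]-[.4895,-.0342])@np.array([[.9989,-.047],[.047,.9989]]))"
```

```text
time: 36.9
position: [0.4552, -0.0356, 0.0916]
tool_rot: [1.0, 0.023, 0.001, -0.0]
ft_force: [3.3, 1.0, -5.0]
grip_width: 0.0158
grip_force: 20.0
[-0.03432782  0.00024799]
```

```bash
python3 -m jog '[0,0.0012,0.0088,0,0,0,0.0034,0.0082,0,0,0,0.0054,0.007,0,0,0,0.007,0.0054,0,0,0,0.0082,0.0034,0,0,0,0.0088,0.0012,0,0,0,0.0088,-0.0012,0,0,0,0.0082,-0.0034,0,0,0,0.007,-0.0054,0,0,0,0.0054,-0.007,0,0,0,0.0034,-0.0082,0,0,0,0.0012,-0.0088,0,0,0,0,0,0,0]';python3 -m jog '[0,-0.0003,-0.0044,0,0,0,-0.0009,-0.0044,0,0,0,-0.0014,-0.0042,0,0,0,-0.002,-0.004,0,0,0,0,0,0,0]'; python3 -c "
from h import *
m=np.array(pose()[1]);print((m[:2]-[.4895,-.0342])@np.array([[.9989,-.047],[.047,.9989]]))"
```

```text
time: 38.52
position: [0.5231, -0.0325, 0.0916]
tool_rot: [1.0, 0.024, 0.001, 0.0]
ft_force: [2.5, -1.2, -4.3]
grip_width: 0.0157
grip_force: 20.0
time: 39.15
position: [0.5175, -0.0158, 0.0916]
tool_rot: [1.0, 0.024, 0.0, 0.0]
ft_force: [2.4, -2.8, -6.5]
grip_width: 0.0156
grip_force: 20.0
[0.02879883 0.01706538]
```

```bash
python3 -m jog '[0,-0.0012,-0.0019,0,0,0,-0.0013,-0.0018,0,0,0,0,0,0,0]'; python3 -m jog '[0,-0.0013,-0.0018,0,0,0,0,0,0,0]';python3 -m jog '[0,-0.0013,-0.0018,0,0,0,0,0,0,0]'; python3 -c "
from h import *
m=np.array(pose()[1]);print((m[:2]-[.4895,-.0342])@np.array([[.9989,-.047],[.047,.9989]]))"
```

```text
time: 39.52
position: [0.5167, -0.0145, 0.0917]
tool_rot: [1.0, 0.024, 0.002, 0.002]
ft_force: [4.5, -11.6, -10.6]
grip_width: 0.0156
grip_force: 20.0
time: 39.78
position: [0.5166, -0.0143, 0.0917]
tool_rot: [1.0, 0.025, 0.004, 0.003]
ft_force: [6.1, -15.7, -11.4]
grip_width: 0.0155
grip_force: 20.0
time: 40.02
position: [0.5165, -0.0141, 0.0918]
tool_rot: [1.0, 0.025, 0.005, 0.005]
ft_force: [6.8, -21.8, -15.5]
grip_width: 0.0158
grip_force: 20.0
[0.02791849 0.01879892]
```

```bash
python3 -m jog '[0,0.0033,0.0048,0.0005,0,0,0,0,0,0]'; python3 -m jog '[0.03,0,0,0,0,0.03,0,0,0,0,0.03,0,0,-0.05,0,0.03,0,0,-0.05,0,0,0,0,-0.05,0,0,0,0,-0.06,0,0,0.0565,-0.0324,0,0,0,0.0565,-0.0324,0,0,0,0,0,0,0,0,0,0,0,0,0,0,0,0,0,0,0,0,0,0]'; python3 - <<'E'
from h import *
c=Cam("wrist","w11"); print(pose())
for l,z in(("cap_top",.196),("carrier_1_mid",.046)):
    for r in c.rects(l,z): print(l,*r)
E
```

```text
time: 40.28
position: [0.5167, -0.0146, 0.0916]
tool_rot: [1.0, 0.023, 0.002, 0.001]
ft_force: [4.4, -7.4, -4.2]
grip_width: 0.0152
grip_force: 20.0
time: 41.78
position: [0.6196, 0.0533, 0.3015]
tool_rot: [1.0, 0.023, -0.0, -0.0]
ft_force: [0.5, 0.1, -0.1]
grip_width: 0.0006
grip_force: 0.0
(array([[ 9.98938605e-01,  4.60605601e-02, -2.98084443e-04],
       [ 4.60605885e-02, -9.98938644e-01,  8.93561911e-05],
       [-2.93652273e-04, -1.02991294e-04, -9.99999952e-01]]), array([0.6198827 , 0.05334889, 0.30158884]))
cap_top 0.89 [269. 214.  42. 140.] [638.4  88.2] (95, 27) -0.6
carrier_1_mid 0.8 [345. 232.  31.  80.] [586.9  23.7] (85, 31) 2.7
carrier_1_mid 0.52 [158.  88.  59.  39.] [721.6 210.4] (58, 36) 73.7
```

View pics/w11.png

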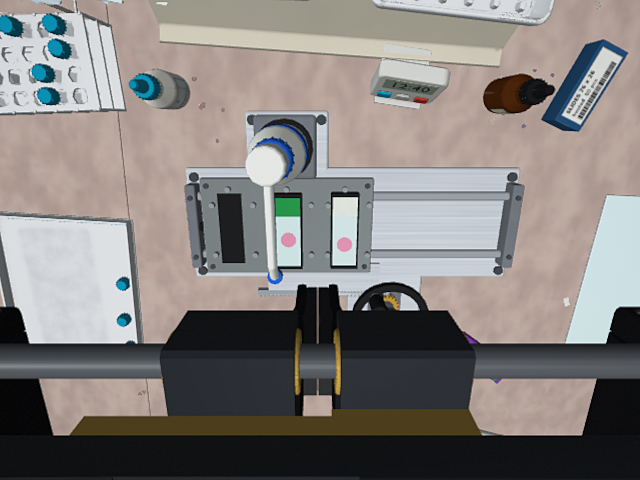

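```bash
python3 - <<'E'
from fit2 import *
R,p=pose();c=C0(R,p)
W=c.w([(267,163)],.196)[0]; print(W,((W-p)@R)*1000)
print(c.px([.671,.0885,.196]))
E
```

```text
[0.67400197 0.08802324 0.196     ] [ 55.28288949 -32.00663936 105.60034179]
[266.21617917 167.75968101]
```

```bash
python3 -m jog '[0,0.054,-0.032,0,0,0,0,0,0.04,0,0,0,0,0.036,0,0,0,0,0,0,0,0,0,0,0]' 20; python3 -m jog '[0,0,0,0.003,0,0,0,0,0.003,0,0,0,0,0,0]';python3 -m jog '[0,0,0,0.003,0,0,0,0,0.003,0,0,0,0,0,0]'; python3 -m jog '[0,0,0,0.003,0,0,0,0,0,0]'
```

```text
time: 42.55
position: [0.6737, 0.0881, 0.2267]
tool_rot: [1.0, 0.023, 0.001, 0.0]
ft_force: [0.5, 0.7, 0.0]
grip_width: 0.0002
grip_force: 0.0
time: 42.92
position: [0.6728, 0.0883, 0.2197]
tool_rot: [1.0, 0.024, 0.0, 0.0]
ft_force: [-0.2, -1.2, -0.1]
grip_width: 0.0005
grip_force: 0.0
time: 43.3
position: [0.6732, 0.0883, 0.2138]
tool_rot: [1.0, 0.024, 0.0, 0.0]
ft_force: [-0.8, 0.0, 4.4]
grip_width: 0.0006
grip_force: 2.2
time: 43.55
position: [0.6732, 0.0883, 0.2115]
tool_rot: [1.0, 0.024, 0.001, 0.0]
ft_force: [-0.9, -0.2, 6.1]
grip_width: 0.0008
grip_force: 3.0
```

```bash
python3 -m jog '[0,0,0,0.003,0,0,0,0,0,0]'; python3 -m jog '[0,0,0,0.003,0,0,0,0,0,0,0,0,0,0,0]'
```

```text
time: 43.8
position: [0.6733, 0.0883, 0.2112]
tool_rot: [1.0, 0.024, 0.001, 0.0]
ft_force: [-6.0, -1.0, 15.9]
grip_width: 0.0003
grip_force: 8.3
time: 44.18
position: [0.6733, 0.0883, 0.2111]
tool_rot: [1.0, 0.024, 0.002, 0.0]
ft_force: [-8.1, 0.1, 27.2]
grip_width: 0.0003
grip_force: 13.4
```

```bash
python3 -m jog '[0,0,0,-0.04,0,0,0,0,-0.0554,0,0.034,-0.0536,0.0317,0,0,0.034,-0.0536,0.0317,0,0,0.034,-0.0537,0.0316,0,0,0.034,0,0,0,0,0.034,0,0,0.05,0,0.034,0,0,0.05,0,0.034,0,0,0.05,0,0.034,0,0,0.03,0,0.034,0,0,0,0,0.034,0,0,0,0]'
```

```text
time: 45.68
position: [0.518, -0.0142, 0.1204]
tool_rot: [1.0, 0.024, 0.001, 0.0]
ft_force: [0.4, 0.5, -0.2]
grip_width: 0.034
grip_force: 0.0
```

```bash
python3 -m jog '[0.034,-0.0007,0,0.029,0,0.034,0,0,0,0,0,0,0,0,0,0,0,0,0,0,0,0,0,0,0,0,0.0012,0.002,0,0,0,0.0034,0.0082,0,0,0,0,0,0,0]' 20; python3 -c "
from h import *
m=np.array(pose()[1]);print((m[:2]-[.4895,-.0342])@np.array([[.9989,-.047],[.047,.9989]]))"
```

```text
time: 46.68
position: [0.5213, -0.0238, 0.0917]
tool_rot: [1.0, 0.023, 0.0, -0.0]
ft_force: [-0.4, 2.5, 6.9]
grip_width: 0.0158
grip_force: 20.0
[0.03222939 0.00893858]
```

```bash
python3 -m jog '[0,0.0012,0.0088,-0.0005,0,0,-0.0012,0.0088,0,0,0,-0.0034,0.0082,0,0,0,-0.0054,0.007,0,0,0,-0.007,0.0054,0,0,0,-0.0082,0.0034,0,0,0,-0.0088,0.0012,0,0,0,-0.0088,-0.0012,0,0,0,-0.0082,-0.0034,0,0,0,-0.007,-0.0054,0,0,0,-0.0054,-0.007,0,0,0,-0.0034,-0.0082,0,0,0,-0.0012,-0.0088,0,0,0,0,0,0,0]'; python3 -c "
from h import *
m=np.array(pose()[1]);print((m[:2]-[.4895,-.0342])@np.array([[.9989,-.047],[.047,.9989]]))"
```

```text
time: 48.42
position: [0.4551, -0.0363, 0.0917]
tool_rot: [1.0, 0.024, 0.001, 0.0]
ft_force: [0.3, -1.1, 4.9]
grip_width: 0.0157
grip_force: 20.0
[-0.03446369 -0.0004488 ]
```

```bash
python3 -m jog '[0,0.0012,-0.0088,0,0,0,0.0034,-0.0082,0,0,0,0.0054,-0.007,0,0,0,0.007,-0.0054,0,0,0,0.0082,-0.0034,0,0,0,0.0088,-0.0012,0,0,0,0.0088,0.0012,0,0,0,0.0082,0.0034,0,0,0,0.007,0.0054,0,0,0,0.0054,0.007,0,0,0,0.0034,0.0082,0,0,0,0.0012,0.0088,0,0,0,0,0,0,0]'; python3 -c "
from h import *
m=np.array(pose()[1]);print((m[:2]-[.4895,-.0342])@np.array([[.9989,-.047],[.047,.9989]]))"
python3 -m jog '[0,-0.0012,0.0088,0,0,0,-0.0034,0.0082,0,0,0,-0.0054,0.007,0,0,0,-0.007,0.0054,0,0,0,-0.0082,0.0034,0,0,0,-0.0088,0.0012,0,0,0,-0.0088,-0.0012,0,0,0,-0.0082,-0.0034,0,0,0,-0.007,-0.0054,0,0,0,-0.0054,-0.007,0,0,0,-0.0034,-0.0082,0,0,0,-0.0012,-0.0088,0,0,0,0,0,0,0]'; python3 -c "
from h import *
m=np.array(pose()[1]);print((m[:2]-[.4895,-.0342])@np.array([[.9989,-.047],[.047,.9989]]))"
python3 -m jog '[0,0.0002,-0.002,0,0,0,0.0002,-0.002,0,0,0,0,0,0,0]'
```

```text
time: 50.05
position: [0.523, -0.0325, 0.0918]
tool_rot: [1.0, 0.023, 0.0, -0.001]
ft_force: [0.3, 1.5, 6.1]
grip_width: 0.0158
grip_force: 20.0
[3.35409467e-02 7.93949998e-05]
time: 51.68
position: [0.4551, -0.0362, 0.0917]
tool_rot: [1.0, 0.024, 0.001, 0.0]
ft_force: [0.7, -0.9, 6.1]
grip_width: 0.0155
grip_force: 20.0
[-0.03447004 -0.00039521]
time: 52.05
position: [0.4552, -0.0356, 0.0917]
tool_rot: [1.0, 0.026, 0.0, 0.003]
ft_force: [-3.5, -18.0, 6.9]
grip_width: 0.0157
grip_force: 20.0
```

```bash
python3 -m jog '[0,-0.0004,0.0037,0,0,0,0,0,0,0,0.034,0,0,0,0,0.034,0,0,0,0,0.034,0,0,-0.05,0,0.038,0,0,-0.04,0,0.038,0.045,0.0117,0,0,0.038,0.045,0.0117,0,0,0.038,0.0457,0.0117,0,0,0.038,0,0,0,0,0.038,0,0,0,0,0.038,0,0,0,0]'; python3 - <<'E'
from h import *
c=Cam("wrist","w12"); print(pose())
for l,z in(("carrier_1_mid",.046),("cap_top",.196),("handwheel",.06)):
    for r in c.rects(l,z): print(l,*r)
s=Cam("side","s2")
for r in s.rects("cap_top",.196)+s.rects("drying_tray",.017): print(*r)
s=Cam("scene","s3")
for r in s.rects("cap_top",.196)+s.rects("drying_tray",.017): print(*r)
E
```

```text
time: 53.55
position: [0.59, -0.0638, 0.1807]
tool_rot: [1.0, 0.024, -0.001, -0.0]
ft_force: [-1.1, 0.3, 0.0]
grip_width: 0.0381
grip_force: 0.0
(array([[ 9.98881365e-01,  4.72453102e-02, -1.97447693e-03],
       [ 4.72466648e-02, -9.98883044e-01,  6.45112620e-04],
       [-1.94179298e-03, -7.37678424e-04, -9.99997843e-01]]), array([ 0.59031919, -0.06392708,  0.18092718]))
carrier_1_mid 0.86 [404. 231.  50. 106.] [ 593.8 -125.9] (85, 32) 2.7
handwheel 0.8 [280. 358.  98. 107.] [521.9 -55.6] (39, 34) -87.3
0.63 [304. 283.  12.   8.] [ 407.6 -150.5] (37, 14) 64.4
0.48 [355. 296.  62.  69.] [ 491.9 -227.2] (191, 130) -88.2
0.87 [260. 222.  80.  43.] [480.6 345.7] (207, 183) -0.3
0.38 [356. 295.  68.  73.] [583.3 -67.3] (229, 155) -87.1
0.56 [231. 247.  83.  44.] [469.3 336.4] (217, 184) -0.9
```

```bash
python3 -m jog '[0.038,0.002,0.0003,0.05,0,0.038,0,0,0.05,0,0.038,0,0,0.021,0,0.038,0,0,0,0,0.0,0,0,0,0,0,0,0,0,0,0,0,0,0,0,0,0,0,0,0]' 30; python3 -m jog '[0,0,0,-0.05,0,0,0,0,-0.05,0,0,0,0,-0.04,0,0,0,0,0,0]'
```

```text
time: 55.05
position: [0.5941, -0.0648, 0.0607]
tool_rot: [1.0, 0.024, 0.0, 0.0]
ft_force: [0.2, -0.3, 1.3]
grip_width: 0.0298
grip_force: 30.0
time: 55.55
position: [0.5961, -0.0652, 0.2041]
tool_rot: [1.0, 0.024, 0.004, 0.001]
ft_force: [-0.3, -0.6, -1.3]
grip_width: 0.0294
grip_force: 30.0
```

```bash
python3 -m jog '[0,-0.0418,-0.002,-0.018,0,0,-0.0418,-0.002,-0.018,0,0,-0.0418,-0.002,-0.018,0,0,0.0022,-0.0471,0,0,0,0.0022,-0.0471,0,0,0,0.0022,-0.0471,0,0,0,0.0022,-0.0471,0,0,0,0.0022,-0.0471,0,0,0,0.0022,-0.0471,0,0,0,0.0022,-0.0471,0,0,0,0,0,0,0,0,0,0,0,0,0,0,0,0,0,0,0,0,0,0]'; python3 - <<'E'
from h import *
c=Cam("wrist","w13"); print(pose())
for l,z in(("drying_tray",.017),):
    for r in c.rects(l,z): print(l,*r)
E
```

```text
time: 57.3
position: [0.4683, 0.2643, 0.2541]
tool_rot: [1.0, 0.023, -0.0, 0.0]
ft_force: [1.0, 0.5, -0.2]
grip_width: 0.0296
grip_force: 30.0
(array([[ 9.98968481e-01,  4.54087880e-02, -1.26287247e-04],
       [ 4.54087750e-02, -9.98968484e-01, -1.04438383e-04],
       [-1.30899400e-04,  9.85961035e-05, -9.99999987e-01]]), array([0.4683565 , 0.26450253, 0.25420075]))
drying_tray 0.78 [228. 181. 175. 209.] [478.8 351.8] (200, 160) -0.9
```

View pics/w13.png

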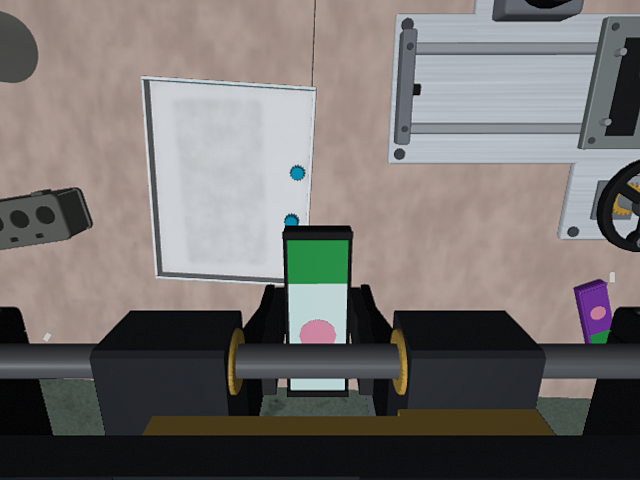

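```bash
python3 -m jog '[0,0.0165,-0.0345,0,0,0,0.0165,-0.0345,0,0,0,0.0165,-0.0344,0,0,0,0,0,0,-0.96,0,0,0,0,-0.96,0,0,0,0,-0.96,0,0,0,0,-0.96,0,0,0,0,-0.96,0,0,0,0,-0.96,0,0,0,0,-0.96,0,0,0,0,-0.96,0,0,0,0,-0.96,0,0,0,0,0,0,0,0,0.05,0,0,0,0,0.05,0,0,0,0,0.05,0,0,0,0,0.03,0,0,0,0,0,0,0,0,0,0,0]'
```

```text
time: 59.78
position: [0.5138, 0.3715, 0.0754]
tool_rot: [0.713, 0.701, 0.001, 0.0]
ft_force: [0.5, -0.1, -0.0]
grip_width: 0.0298
grip_force: 30.0
```

```bash
python3 -m jog '[0,0,0,0.03,0,0,0,0,0.01,0,0,0,0,0.0035,0,0,0,0,0,0,0,0,0,0,0]'; python3 -m jog '[0,0,0,0.0015,0,0,0,0,0,0]'
```

```text
time: 60.4
position: [0.5133, 0.3714, 0.0316]
tool_rot: [0.713, 0.701, 0.001, 0.0]
ft_force: [-0.2, 0.0, -0.9]
grip_width: 0.0296
grip_force: 30.0
time: 60.65
position: [0.5132, 0.3713, 0.0297]
tool_rot: [0.713, 0.701, 0.001, 0.0]
ft_force: [0.6, -0.1, 1.5]
grip_width: 0.0294
grip_force: 30.0
```

```bash
python3 -m jog '[0.036,0,0,0.0003,0,0.038,0,0,0,0,0.038,0,0,0,0,0.038,0,0,-0.05,0,0.038,0,0,-0.06,0,0.038,0,0,-0.06,0,0.038,0,0,-0.05,0,0.038,0,0,0,0.96,0.038,0,0,0,0.96,0.038,0,0,0,0.96,0.038,0,0,0,0.96,0.038,0,0,0,0.96,0.038,0,0,0,0.96,0.038,0,0,0,0.96,0.038,0,0,0,0.96,0.038,0,0,0,0.96,0.038,0,0,0,0,0.038,0,0,0,0]'
python3 -m jog '[0.038,-0.0072,0.0442,0,0,0.038,-0.0072,0.0442,0,0,0.038,-0.0072,0.0442,0,0,0.038,-0.0072,0.0442,0,0,0.038,-0.0072,0.0442,0,0,0.038,-0.0072,0.0442,0,0,0.038,-0.0072,0.0442,0,0,0.038,-0.0072,0.0442,0,0,0.038,-0.0072,0.0442,0,0,0.038,0.041,0.034,0.02,0,0.038,0.041,0.034,0.02,0,0.038,0.041,0.034,0.02,0,0.038,0,0,0,0,0.038,0,0,0,0,0.038,0,0,0,0]'
python3 - <<'E'
from h import *
c=Cam("wrist","w14"); print(pose())
for r in c.rects("carrier_1_mid",.046): print(*r)
s=Cam("side","s4")
for r in s.rects("carrier_1_mid",.015): print(*r)
E
```

```text
time: 62.9
position: [0.5126, 0.371, 0.2488]
tool_rot: [1.0, 0.025, -0.0, 0.0]
ft_force: [-0.5, 0.1, 1.0]
grip_width: 0.038
grip_force: 0.0
time: 64.78
position: [0.5935, -0.1244, 0.1896]
tool_rot: [1.0, 0.024, -0.0, -0.0]
ft_force: [0.6, 0.7, -0.4]
grip_width: 0.0382
grip_force: 0.0
(array([[ 9.98826243e-01,  4.84356486e-02,  3.51123396e-04],
       [ 4.84356748e-02, -9.98826302e-01, -6.65888726e-05],
       [ 3.47486008e-04,  8.35176121e-05, -9.99999936e-01]]), array([ 0.59370054, -0.12445914,  0.1897984 ]))
0.6 [322. 227.  38. 106.] [ 594.2 -126.8] (85, 30) 2.7
0.68 [368. 298.  32.  23.] [ 610.  -104.9] (93, 41) 3.4
```

```bash
python3 -m jog '[0.038,0,0.0018,0.05,0,0.038,0,0,0.05,0,0.038,0,0,0.0296,0,0.038,0,0,0,0,0.0,0,0,0,0,0,0,0,0,0,0,0,0,0,0,0,0,0,0,0]' 30; python3 -m jog '[0,0,0,-0.05,0,0,0,0,-0.05,0,0,0,0,-0.04,0,0,0,0,-0.05,0,0,-0.041,-0.034,0,0,0,-0.041,-0.034,0,0,0,-0.041,-0.034,0,0,0,0,0,0,0,0,0,0,0,0]'
```

```text
time: 65.97
position: [0.5947, -0.1272, 0.0598]
tool_rot: [1.0, 0.024, 0.0, 0.0]
ft_force: [-0.5, 0.4, 2.9]
grip_width: 0.0293
grip_force: 30.0
time: 67.1
position: [0.4677, -0.0315, 0.2498]
tool_rot: [1.0, 0.024, 0.001, 0.0]
ft_force: [0.1, -0.6, -0.1]
grip_width: 0.0295
grip_force: 30.0
```

```bash
python3 -m jog '[0,-0.0004,-0.0448,0,0,0,-0.0004,-0.0448,0,0,0,-0.0004,-0.0448,0,0,0,-0.0004,-0.0448,0,0,0,-0.0004,-0.0448,0,0,0,-0.0004,-0.0448,0,0,0,-0.0004,-0.0448,0,0,0,-0.0004,-0.0448,0,0,0,-0.0004,-0.0448,0,0,0,0,0,0,-0.96,0,0,0,0,-0.96,0,0,0,0,-0.96,0,0,0,0,-0.96,0,0,0,0,-0.96,0,0,0,0,-0.96,0,0,0,0,-0.96,0,0,0,0,-0.96,0,0,0,0,-0.96,0,0,0,0,0]'; python3 - <<'E'
from h import *
c=Cam("wrist","w15"); print(pose())
for r in c.rects("carrier_1_mid",.015): print(*r)
E
```

```text
time: 69.47
position: [0.4459, 0.3716, 0.249]
tool_rot: [0.714, 0.7, 0.0, 0.0]
ft_force: [0.3, -0.3, -1.0]
grip_width: 0.0295
grip_force: 30.0
(array([[ 1.94611443e-02,  9.99810351e-01,  7.24642816e-04],
       [ 9.99810549e-01, -1.94613986e-02,  3.45582642e-04],
       [ 3.59619666e-04,  7.17780098e-04, -9.99999678e-01]]), array([0.44563989, 0.37160823, 0.2490674 ]))
0.87 [318. 305.  73. 171.] [443.4 287.9] (143, 72) 88.7
```

```bash
python3 -m jog '[0,0,0,0.06,0,0,0,0,0.06,0,0,0,0,0.05,0,0,0,0,0.03,0,0,0,0,0.0155,0,0,0,0,0,0,0,0,0,0,0]'; python3 -m jog '[0,0,0,0.004,0,0,0,0,0.0005,0,0,0,0,0,0]'
```

```text
time: 70.45
position: [0.4453, 0.372, 0.035]
tool_rot: [0.713, 0.701, 0.001, 0.0]
ft_force: [0.5, 0.1, -0.6]
grip_width: 0.0296
grip_force: 30.0
time: 70.82
position: [0.4444, 0.3715, 0.0297]
tool_rot: [0.713, 0.702, 0.0, 0.0]
ft_force: [0.2, 0.3, -1.5]
grip_width: 0.0294
grip_force: 30.0
```

```bash
python3 -m jog '[0,0,0,0.001,0,0,0,0,0,0]'; python3 -m jog '[0.036,0,0,0,0,0.038,0,0,0,0,0.038,0,0,0,0,0.038,0,0,-0.05,0,0.038,0,0,-0.06,0,0.038,0,0,-0.06,0,0.038,0,0,-0.05,0,0.038,-0.05,0,0,0,0.038,0,0,0,0,0.038,0,0,0,0,0.038,0,0,0,0]'; python3 - <<'E'
from h import *
c=Cam("wrist","w16"); print(pose()[1])
for l in("carrier_1_mid","drying_tray"):
    for r in c.rects(l,.018): print(l,*r)
s=Cam("scene","s5"); a=c.im; b=s.im[150:330,180:440]
s2=Cam("side","s6")
o=np.zeros((560,640,3),np.uint8); o[:240,:320]=cv2.resize(a,(320,240)); 
o=cv2.vconcat([cv2.resize(a[40:320,80:560],(640,373)),cv2.hconcat([cv2.resize(b,(320,222)),cv2.resize(s2.im[150:330,220:480],(320,222))])])
cv2.imwrite("pics/final.png",o)
E
```

```text
time: 71.08
position: [0.4444, 0.3716, 0.0288]
tool_rot: [0.713, 0.702, 0.0, 0.0]
ft_force: [-0.9, -0.6, 4.3]
grip_width: 0.0299
grip_force: 30.0
time: 72.45
position: [0.4434, 0.3221, 0.2477]
tool_rot: [0.712, 0.702, -0.0, -0.0]
ft_force: [-0.5, 0.1, -0.1]
grip_width: 0.0378
grip_force: 0.0
[0.44335954 0.322151   0.24771038]
carrier_1_mid 0.58 [318. 154.  31.  90.] [443.1 372.7] (83, 31) 88.4
drying_tray 0.6 [356. 169. 224. 167.] [478.4 352.8] (200, 159) -0.9
```

View pics/final.png

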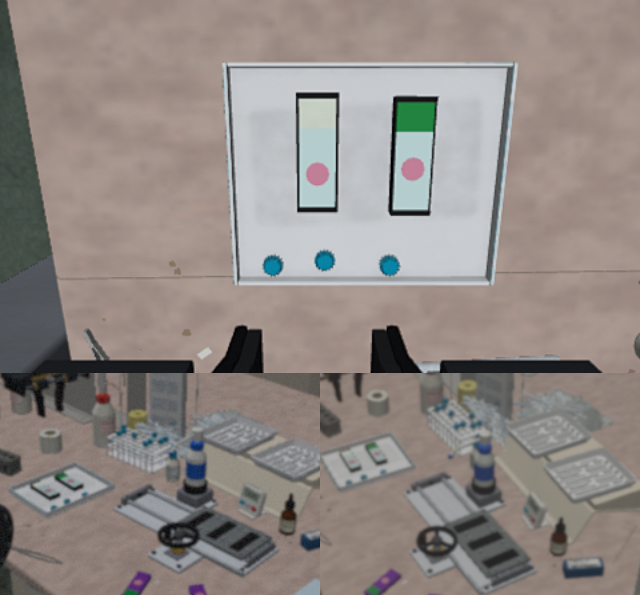

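The last picture shows both carriers flat, glass up and side by side in the tray (white at pixel 317,150, green at 413,155). The carriage is back at the loading end and the dropper bottles are upright.

```bash
python3 -c "
from rig import robot
print(robot.hand_in())"
```

```text
the job is handed in; nothing more can be done
None
```

The job is handed in, with no verdict shown: both carriers present (white and green) were snug in their lanes before winding and in place under the nozzle at the stop; the cap was pressed to its end stop and released, though I did not see it spring back; the carriage is wound back, the carriers lie flat, glass up and side by side in the tray, and no dropper bottle was tipped.

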